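# Put the rolling pin away in the drawer clip

## Robot

A 6-joint arm with a two-finger parallel gripper is mounted at the origin on the work surface. World frame = base frame: x ahead of the robot, y to its left, z up, the work surface at z = 0. Lengths are in m, angles in rad, forces in N, time in s.
With the tool pointing down it reaches from about 0.325 to 0.775 m from the base axis. Payload 9.3 kg.
Tool frame: the origin (TCP) lies between the finger pads; the fingertips stand 22 mm ahead of it and the grasp point (between the pads) lies 3 mm ahead of it; x points along the fingers, y is the direction in which the jaws open and shut, and the axes are right-handed (so a half turn about x gives the same grasp; the last joint's range is limited). The gripper opens to 85 mm and grips with 20 to 120 N. Pads are 22 mm wide; open, the fingers measure 114 mm over their backs; the gripper's body (76 mm by 85 mm) begins 54 mm behind the grasp point. The pads swing forward as they close: fully open they stand 13 mm farther back than shut.
Start: joints at [1.186, 0.259, 0.021, 1.334, 0, 1.418], TCP at [0.126, 0.535, 0.253] pointing down, gripper open.
Joint ranges: [-3.04, 3.04], [-0.91, 1.82], [-1.04, 1.36], [-1.92, 1.95], [-1.52, 1.45], [-3.14, 3.14]. Speed limits (rad/s): [2.22, 2.22, 2.79, 3.14, 3.14, 3.14].

## Interface

Orientations are given as a unit quaternion [x, y, z, w].
In Python, from rig import status, imaging, bot gives the robot as it stands.
- The arm moves only by the tool jog_arm, never from a script. Its argument "steps" is a list of rows, each a list of 5 numbers: the shift along the tool's x, y, z in mm, then the turn about the tool's x in rad, then the finger opening in mm, from 0 to 85.4. In form: [[dx, dy, dz, twist, claw], ...]. A call has 1 to 12 rows; each row shifts and turns the commanded pose from where the row before left it, along the tool's axes as they then stand; what a row does not reach is not made up. A row lasts 1/10 s, in which the tool goes at most 50 mm and 8.59 degrees, less where a joint would pass 70% of its speed; a pose out of reach is approached as far as the arm can. A call with a gripper value outside its range is refused whole. The fingers move at their own pace and stop on an object; the grip force is fixed at half the most. Time passes only in rows, so rows that do not move let the fingers close. It gives the time, the measured TCP pose, the force and the opening at its end, in the units of the state.
- status.state(): the state, without advancing time (a new reading comes with each control period).
- imaging.capture(name): name is "scene" or "top"; returns (picture, depth): 400x640x3 uint8, blue, green, red; 400x640 float32, m along the optical axis (not along the pixel's ray), 0 where there is no reading.
- imaging.get_calibration(name): a dict with "fov_y" (degrees; the focal length in pixels is half the picture's height over the tangent of half this angle, whatever the lens; pixels are square), "cx", "cy" (the principal point, pixels), "distortion" ([k1, k2, p1, p2, k3] as OpenCV has them; the pictures are not rectified), "R" (3x3) and "t" (3): a world point X has camera coordinates R X + t. Camera axes: x right, y down, z forward; pixel columns grow to the right and rows downward; lengths in m; the calibration is good to about 2 mm. A picture is of the moment at which its call begins. get_calibration takes no time and is no camera call.
- bot.finish_job(): hands the job in, once; it reports no verdict.
The state is a dict: "clock": time; "joint_pos": joint angles; "joint_velocities": joint speeds; "tau": joint torques, N m; "eef_pos": TCP position; "tool_rot": TCP orientation; "wrist_force": force on the tool from outside, world axes, zero at the start; "wrist_torque": the same for the moment, N m; "gripper_width": opening from 0.0 (shut) to 1.0 (fully open).
Only numpy, scipy, OpenCV 4.12 (cv2) and the standard library are available. Lean on these libraries where they do the work, as an engineer would, in place of code of your own. Each camera call takes 0.05 s, during which the arm holds its last target. There are 200 camera calls.

## Task

Put the small wooden rolling pin away: take it from its rest, press it down into the spring clip in the open drawer until it is fully home and the sprung jaw has closed back over it, then let go and push the drawer fully shut. Leave the bowl, the jars and the spatula where they are.

Things in the scene. Friction and masses are not known exactly. Their poses are not given: they have to be found in the camera images.
- roller: Small wooden rolling pin, 60 g: a barrel 20 mm in diameter and 130 mm long with a 12 mm thick, 20 mm long grip at each end (170 mm overall). Origin at its middle, on its axis; x runs along the axis; it may be rolled to any angle about x, and both ends are the same. It starts lying level in the rest, its axis about 36 mm above the bench.
- rest: Low fixed wooden rest, base 130 x 56 x 8 mm, that holds the rolling pin in two V cradles, each 12 mm wide and reaching 37 mm above the bench, 50 mm either side of its middle along x. Between the cradles (88 mm clear) the pin's barrel is free on both sides. Origin on the bench under its middle; x along the pin.
- chest: Low fixed wooden bench chest, 250 mm deep (x) x 228 mm wide (y) x 96 mm high, with one drawer. Origin on the bench under its middle; its front face, at x = -125 mm, faces its -x, and the drawer slides out towards its -x.
- drawer (a joint): How far the drawer is pulled out, m: 0 = fully shut, 0.22 = fully out; starts nearly fully out. It slides stiffly (about 3 N). The drawer is inside 205 mm long, 180 mm wide, with its floor 14 mm above the bench, side walls up to 60 mm and a 12 mm thick front panel 224 mm wide up to 84 mm above the bench.
- drawer_handle (a point): Middle of the bar handle of the drawer, 35 mm out from the front panel, 55 mm above the bench; the bar runs level across the front (y), 100 mm long. Moves with the drawer; axes as the chest's (pushing towards +x shuts).
- clip_seat (a point): Where the middle of the pin's axis lies when home in the clip: on the drawer's centre line, 48 mm above the bench, 34 mm above the drawer floor. x (as the chest's) is the line of the pin's axis. The clip is two steel forks, 10 mm thick along x, 45 mm either side of this point along x (80 mm clear between them); their mouths on top are about 28 mm wide.
- clip_tine (a point): Midway between the tops of the inner faces of the forks' fixed tines: 10.5 mm to the -y side of the seat and 20 mm above it (flared outwards for 7 mm more). The jaw's prongs stand on the +y side. Between the forks lie only a 3 mm foot plate on the drawer floor and the jaw's 6 mm thick hinge rod, 16 mm to the +y side of the seat and 27 mm below it.
- jaw (a joint): Angle of the sprung jaw, rad: 0 = closed, grows as its prongs are pushed aside (towards +y); springs back by itself. A pin pushed down opens it by about 0.1 and takes 5 to 20 N; with the pin home it closes back to 0.
- jaw_nose (a point): Midway between the noses (inward points) of the jaw's two prongs; closed, it is 5 mm to the +y side of and 11 mm above the clip seat. From the nose each prong slopes up and outward to 32 mm above the seat.
- bowl: Loose terracotta bowl, 120 mm across, 50 mm high; origin under its middle. Bystander.
- glaze_jar: Loose white glaze jar with lid, 70 mm across, 90 mm high; origin under its middle. Bystander.
- tool_jar: Loose glass jar, 84 mm across, 105 mm high, with wooden tools sticking out up to about 185 mm; origin under its middle. Bystander.
- spatula: Loose spatula lying flat, 170 mm long along x; origin under its middle. Bystander.
Mind the look-alikes: they are no part of the job. Of the things that look like the roller, the middle-sized one is meant.

How it is judged:
By the outcome, as a careful person would: the job done as asked, in the order asked, and still so for the second after the job is handed in, with the robot touching nothing.
It also fails if it takes over 56 s, if anything falls off the work surface, if the arm or the gripper's body presses on something with over 40 N, if the wrist force passes 120 N, or if a joint passes its speed limit or range.

## Working session

There is one attempt and no reset: what is moved stays moved. The work goes in short steps, Python scripts to look and compute and a tool call to move; the robot and the scene stay as the last step left them, time stands still between calls to the robot, and variables do not carry over. Pictures are saved under pics/ and viewed, about 8 in all and at most 12, crops included, and the job is handed in when it is done.

Besides the shell and the picture viewer there is one more tool, called as a command line: name --pt "numbers of a row" for each row, then --argument value for the rest. jog_arm: Moves the arm, as the interface text tells. Its arguments: {"type":"object","properties":{"steps":{"type":"array"}},"required":["steps"]}

```bash
mkdir -p pics; cat > h.py <<'E'
import numpy as np, cv2
from rig import status, imaging, bot
def cal(n):
    c=imaging.get_calibration(n); f=200/np.tan(np.radians(c["fov_y"])/2)
    K=np.array([[f,0,c["cx"]],[0,f,c["cy"]],[0,0,1]]); return K,np.array(c["distortion"],float),np.array(c["R"]),np.array(c["t"])
def world(n,uv,z):
    "uv Nx2, z depth N"
    K,D,R,t=cal(n); p=cv2.undistortPoints(np.array(uv,float).reshape(-1,1,2),K,D).reshape(-1,2)
    P=np.c_[p,np.ones(len(p))]*np.array(z).reshape(-1,1); return (P-t)@R
def onplane(n,uv,h):
    K,D,R,t=cal(n); p=cv2.undistortPoints(np.array(uv,float).reshape(-1,1,2),K,D).reshape(-1,2)
    d=np.c_[p,np.ones(len(p))]@R; c=-R.T@t; return c+d*((h-c[2])/d[:,2:])
def proj(n,X):
    K,D,R,t=cal(n); return cv2.projectPoints(np.array(X,float).reshape(-1,3),cv2.Rodrigues(R)[0],t,K,D)[0].reshape(-1,2)
def cloud(n,dep):
    v,u=np.nonzero(dep>0); return np.c_[u,v],world(n,np.c_[u,v],dep[v,u])
E
python3 - <<'E'
from h import *
for n in("scene","top"):
    p,d=imaging.capture(n); cv2.imwrite(f"pics/{n}0.png",p); np.save(f"{n}0.npy",d)
    K,D,R,t=cal(n); print(n,K[0,0],D,-R.T@t,R[2])
s=status.state(); print(s)
E
```

```text
scene 378.8085747738427 [0.0132989 0.        0.        0.        0.       ] [1.25957913 0.56889492 0.78990336] [-0.62424349 -0.46250235 -0.62961229]
top 410.33124045933414 [-0.00707171  0.          0.          0.          0.        ] [0.41299187 0.04633117 1.24603065] [ 0.10284924  0.01696447 -0.99455228]
{'clock': 0.1, 'joint_pos': array([1.18638160e+00, 2.59152848e-01, 2.08712945e-02, 1.33370843e+00,
       2.45306239e-05, 1.41822818e+00]), 'joint_velocities': array([ 0.00092012,  0.00059953,  0.00181307, -0.00196207, -0.00045465,
        0.00026067]), 'tau': array([ 6.22286418e-03, -5.56691730e+01,  3.45069444e+01,  1.15779648e-02,
       -7.54537928e-05,  1.57110080e-06]), 'eef_pos': array([0.12627732, 0.53509104, 0.25273064]), 'tool_rot': array([ 0.08138207,  0.70248116, -0.08219127,  0.70224053]), 'wrist_force': array([-0.464558  , -0.11712678,  0.03424156]), 'wrist_torque': array([ 0.02103847,  0.00358777, -0.03687813]), 'gripper_width': 0.9986389403168292}
```

```bash
ls
```

```text
h.py
pics
scene0.npy
top0.npy
```

View pics/scene0.png

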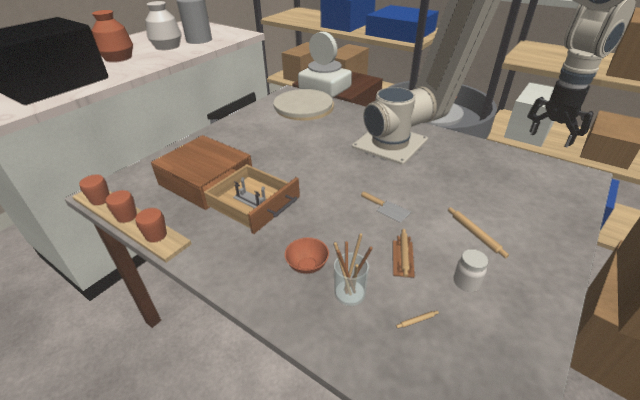

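View pics/top0.png

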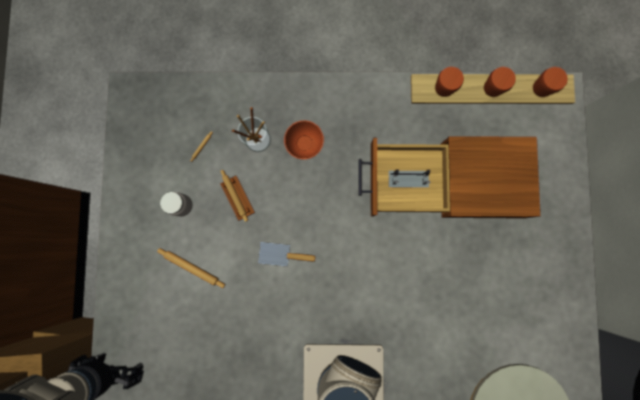

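Candidates for the pin in top0: the long pin on the bench (190,267), the pin in the rest (235,196), and the little pin (202,145). The middle-sized one is the one in the rest at (235,196), which also matches "lying in the rest". The drawer is open to the image left of the chest, with its handle at (363,177) and the clip at (410,180). The bowl is at (304,139), the tool jar at (255,132), the glaze jar at (174,203) and the spatula at (285,255).

```bash
python3 - <<'E'
from h import *
T=cv2.imread("pics/top0.png"); S=cv2.imread("pics/scene0.png"); dt=np.load("top0.npy"); ds=np.load("scene0.npy")
r=lambda im,a,b,c,d:cv2.resize(im[c:d,a:b],(400,300),interpolation=cv2.INTER_CUBIC)
cv2.imwrite("pics/c1.png",np.vstack([np.hstack([r(T,200,280,160,220),r(T,354,454,140,215)]),np.hstack([r(S,360,440,220,280),r(S,200,304,152,230)])]))
for n,d in(("top",dt),("scene",ds)):
    uv,P=cloud(n,d)
    c=onplane("top",[[235,196]],.036)[0]
    m=(np.linalg.norm(P[:,:2]-c[:2],axis=1)<.12)&(P[:,2]>.039)&(P[:,2]<.06)
    if n=="scene": np.save("pp.npy",P[m])
    Q=P[m]; 
    l=cv2.fitLine(Q[:,:2].astype(np.float32),cv2.DIST_HUBER,0,.01,.01).ravel(); s=(Q[:,:2]-l[2:])@l[:2]
    print(n,m.sum(),"pin dir",l[:2],np.degrees(np.arctan2(l[1],l[0])),"mid",l[2:]+l[:2]*(s.min()+s.max())/2,"len",np.ptp(s),"zmax",np.percentile(Q[:,2],98))
    # drawer
    for name,box in(("panel",(364,386,136,220)),("chest",(450,540,136,218)),("handle",(354,366,150,205)),("clip",(385,435,165,195))):
        a=onplane("top",[[box[0],box[2]],[box[1],box[3]]],.06); lo=a[:,:2].min(0);hi=a[:,:2].max(0)
        k=(P[:,:2]>lo).all(1)&(P[:,:2]<hi).all(1)
        lim={"panel":.078,"chest":.085,"handle":.045,"clip":.035}[name]; k&=(P[:,2]>lim)&(P[:,2]<.13)
        Q=P[k]
        if len(Q)>3:
            (cx,cy),(w,h),ang=cv2.minAreaRect(Q[:,:2].astype(np.float32)); print(" ",name,len(Q),np.round([cx,cy,w,h,ang,np.median(Q[:,2]),Q[:,2].max()],4))
E
```

```text
top 312 pin dir [0.8854174 0.4647968] 27.697071 mid [0.55031731 0.32899557] len 0.16792490668401755 zmax 0.049596211819963654
  panel 305 [ 0.603  -0.084   0.2208  0.0112  0.1654  0.0837  0.0909]
  chest 6679 [ 0.6037 -0.4277  0.2301  0.2368  0.0405  0.0955  0.1048]
  handle 165 [ 6.03300e-01 -4.90000e-02  2.10000e-02  1.07700e-01  8.96978e+01
  5.89000e-02  6.63000e-02]
  clip 136 [ 0.6048 -0.1931  0.0385  0.1013  0.1912  0.0634  0.084 ]
scene 288 pin dir [0.8853516  0.46492213] 27.705181 mid [0.55186442 0.32693945] len 0.1727407755621795 zmax 0.048215780315276006
  panel 271 [ 6.03800e-01 -8.71000e-02  1.52000e-02  2.23700e-01  8.95251e+01
  8.45000e-02  8.91000e-02]
  chest 2514 [ 0.6016 -0.4281  0.231   0.2372  0.0628  0.0973  0.1022]
  handle 120 [ 0.603  -0.0501  0.1081  0.0215  0.8018  0.0597  0.0647]
  clip 184 [ 0.6021 -0.1971  0.0404  0.1072  0.1019  0.0559  0.0821]
```

View pics/c1.png

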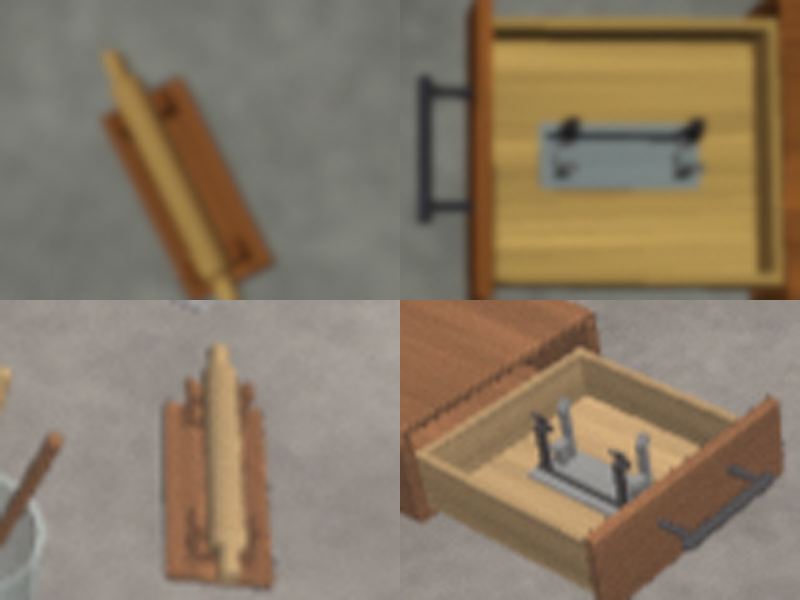

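The crop confirms the choice. The upper-left and lower-left panels show the 170 mm pin with grips at both ends lying in the cradles. The right-hand panels show the dark sprung jaw on the world +x side of the clip and the grey fixed tines on the -x side. The chest's x axis points along world -y, and the clip seat is near (0.603, -0.195).

```bash
cat >> h.py <<'E'
from scipy.spatial.transform import Rotation as Ro
def go(xyz,yaw=None):
    "needed tool-axis shift (mm) and twist to bring TCP to xyz with tool y at yaw (deg, world)"
    s=status.state(); R=Ro.from_quat(s["tool_rot"]).as_matrix(); y=np.degrees(np.arctan2(R[1,1],R[0,1]))
    print("t%.1f"%s["clock"],"pos",s["eef_pos"].round(4),"yawy %.2f"%y,"j",s["joint_pos"].round(2),"F",s["wrist_force"].round(1),"w %.3f"%s["gripper_width"], "toolx",R[:,0].round(3))
    d=R.T@(np.array(xyz)-s["eef_pos"])*1000; print(" shift",d.round(1),end=" ")
    if yaw is not None: print("twist",-np.radians((yaw-y+180)%360-180).round(4), "j6 end?",end="")
    print()
E
python3 - <<'E'
from h import *
go([.551,.328,.16],117.7);go([.551,.328,.16],-62.3)
print([ (k,onplane("top",[u],.05)[0].round(3)) for k,u in dict(tj=(255,132),bowl=(304,139),gj=(174,203),tooltip=(237,132)).items()])
E
```

```text
t0.1 pos [0.1263 0.5351 0.2527] yawy 76.72 j [1.19 0.26 0.02 1.33 0.   1.42] F [-0.5 -0.1  0. ] w 0.999 toolx [-0.    -0.001 -1.   ]
 shift [  92.8 -103.9  461. ] twist -0.7153 j6 end?
t0.1 pos [0.1263 0.5351 0.2527] yawy 76.72 j [1.19 0.26 0.02 1.33 0.   1.42] F [-0.5 -0.1  0. ] w 0.999 toolx [-0.    -0.001 -1.   ]
 shift [  92.8 -103.9  461. ] twist 2.4263 j6 end?
[('tj', array([0.739, 0.268, 0.05 ])), ('bowl', array([0.718, 0.121, 0.05 ])), ('gj', array([0.524, 0.503, 0.05 ])), ('tooltip', array([0.739, 0.322, 0.05 ]))]
```

jog_arm --pt "5 -5 25 0 85" --pt "9 -10 43 0 85" --pt "9 -10 43 0 85" --pt "9 -10 43 0 85" --pt "9 -10 43 0 85" --pt "9 -10 43 0 85" --pt "9 -10 43 0 85" --pt "9 -10 43 0 85" --pt "9 -10 43 0 85" --pt "9 -10 43 0 85" --pt "7 -9 48 0 85" --pt "0 0 0 -0.14 85"

```text
clock: 1.3
eef_pos: [0.5544, 0.3252, 0.1578]
tool_rot: [0.033, 0.707, -0.034, 0.706]
wrist_force: [-0.7, 0.4, -0.8]
gripper_width: 0.998
```

jog_arm --pt "0 0 0 -0.14 85" --pt "0 0 0 -0.14 85" --pt "0 0 0 -0.14 85" --pt "0 0 0 -0.14 85" --pt "0 0 0 -0.015 85" --pt "0 0 0 0 85"

```text
clock: 1.9
eef_pos: [0.55, 0.3284, 0.16]
tool_rot: [-0.168, 0.687, 0.168, 0.687]
wrist_force: [0.2, 0.2, 0.3]
gripper_width: 0.998
```

```bash
python3 - <<'E'
from h import *
go([.551,.328,.039],117.7)
p,d=imaging.capture("scene"); cv2.imwrite("pics/s1.png",cv2.resize(p[150:310,340:500],(640,640)[:2])[:600])
E
```

```text
t1.9 pos [0.55   0.3284 0.16  ] yawy 117.50 j [ 0.41  0.45  0.07  1.19  0.   -0.07] F [0.2 0.2 0.3] w 0.998 toolx [-0.001 -0.    -1.   ]
 shift [121.   -0.8   0.8] twist -0.0035 j6 end?
```

jog_arm --pt "25 -1 1 -0.003 85" --pt "25 0 0 0 85" --pt "25 0 0 0 85" --pt "20 0 0 0 85" --pt "15 0 0 0 85" --pt "8 0 0 0 85" --pt "3 0 0 0 60" --pt "0 0 0 0 40" --pt "0 0 0 0 10" --pt "0 0 0 0 10" --pt "0 0 0 0 10" --pt "0 0 0 0 10"

```text
clock: 3.15
eef_pos: [0.5521, 0.3279, 0.0402]
tool_rot: [-0.17, 0.686, 0.17, 0.687]
wrist_force: [0.2, -2.6, 6.6]
gripper_width: 0.208
```

jog_arm --pt "0 0 0 0 10" --pt "0 0 0 0 10" --pt "0 0 0 0 10" --pt "0 0 0 0 10"

```text
clock: 3.55
eef_pos: [0.5521, 0.3279, 0.0402]
tool_rot: [-0.17, 0.686, 0.17, 0.687]
wrist_force: [-0.3, -2.2, 6.4]
gripper_width: 0.214
```

```bash
python3 - <<'E'
from h import *
go([.551,.328,.039],117.7)
p,d=imaging.capture("scene"); q,_=imaging.capture("top")
r=lambda im,a,b,c,d:cv2.resize(im[c:d,a:b],(400,400),interpolation=cv2.INTER_CUBIC)
cv2.imwrite("pics/s2.png",np.hstack([r(p,350,450,190,290),r(q,185,285,146,246)]))
E
```

```text
t3.5 pos [0.5521 0.3279 0.0402] yawy 117.84 j [ 0.41  0.54 -0.1   0.93 -0.   -0.08] F [-0.3 -2.2  6.4] w 0.214 toolx [ 0.002  0.    -1.   ]
 shift [ 1.2  0.6 -0.9] twist 0.0024 j6 end?
```

View pics/s2.png

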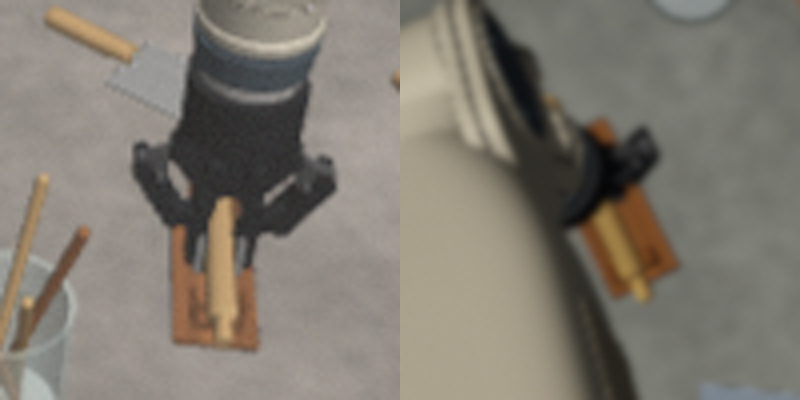

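The pin is held: width 0.214 is about 18 mm, and the picture shows it between the pads at mid-barrel. Next I lift and turn it.

jog_arm --pt "-10 0 0 0 10" --pt "-25 0 0 0 10" --pt "-30 0 0 0 10" --pt "-30 0 0 0 10" --pt "-25 0 0 0 10" --pt "0 0 0 -0.14 10" --pt "0 0 0 -0.14 10" --pt "0 0 0 -0.14 10" --pt "0 0 0 -0.14 10" --pt "0 0 0 -0.14 10" --pt "0 0 0 -0.14 10" --pt "0 0 0 -0.14 10"

```text
clock: 4.85
eef_pos: [0.5513, 0.3281, 0.1598]
tool_rot: [-0.475, 0.524, 0.475, 0.524]
wrist_force: [0.0, -0.5, -0.9]
gripper_width: 0.209
```

jog_arm --pt "0 0 0 -0.1 10" --pt "0 0 0 0 10" --pt "0 0 0 0 10"

```text
clock: 5.15
eef_pos: [0.5514, 0.3281, 0.1596]
tool_rot: [-0.498, 0.502, 0.498, 0.502]
wrist_force: [-0.1, 1.0, -1.9]
gripper_width: 0.211
```

```bash
python3 - <<'E'
from h import *
go([.603,-.195,.16],180)
s=status.state(); e=s["eef_pos"]
for n in("scene","top"):
    p,d=imaging.capture(n); uv,P=cloud(n,d)
    z=e[2]-.003
    m=(abs(P[:,0]-e[0])<.02)&(abs(P[:,1]-e[1])<.1)&(abs(P[:,2]-z)<.014)&(abs(P[:,1]-e[1])>.03)
    Q=P[m]; a=Q[Q[:,1]>e[1]];b=Q[Q[:,1]<e[1]]
    print(n,len(a),len(b),"y range",Q[:,1].min()-e[1],Q[:,1].max()-e[1])
    if len(a)>10 and len(b)>10: print(" centres",(a.mean(0)-e).round(4),(b.mean(0)-e).round(4),"ztop",a[:,2].max()-e[2],b[:,2].max()-e[2])
    cv2.imwrite(f"pics/{n}3.png",p); np.save(f"{n}3.npy",d)
# clip
for n in("scene","top"):
    uv,P=cloud(n,np.load(n+"3.npy"))
    k=(abs(P[:,0]-.603)<.04)&(abs(P[:,1]+.195)<.075)&(P[:,2]>.04)&(P[:,2]<.1); Q=P[k]
    for nm,kk in(("tine",Q[:,0]<.6),("jaw",Q[:,0]>=.6)):
        for sd,ss in (("front",Q[:,1]>-.195),("back",Q[:,1]<-.195)):
            q=Q[kk&ss]; 
            if len(q): print(n,nm,sd,len(q),np.median(q,0).round(4),q.min(0).round(3),q.max(0).round(3))
E
```

```text
t5.2 pos [0.5514 0.3281 0.1596] yawy 179.57 j [ 0.41  0.45  0.07  1.19  0.   -1.16] F [-0.1  1.  -1.9] w 0.211 toolx [-0.  0. -1.]
 shift [-5.000e-01 -5.550e+01 -5.226e+02] twist -0.0075 j6 end?
scene 164 131 y range -0.08719692951407365 0.08324679970213089
 centres [0.0049 0.0551 0.0011] [ 0.004  -0.0555  0.0018] ztop 0.010564176313642704 0.008984445707588329
top 0 131 y range -0.08481248449781581 -0.030509596000835748
scene tine front 36 [ 0.5898 -0.1497  0.0623] [ 0.581 -0.156  0.04 ] [ 0.597 -0.143  0.077]
scene tine back 36 [ 0.5889 -0.2397  0.0589] [ 0.582 -0.248  0.04 ] [ 0.6   -0.234  0.078]
scene jaw front 44 [ 0.618  -0.148   0.0607] [ 0.605 -0.158  0.04 ] [ 0.622 -0.143  0.084]
scene jaw back 35 [ 0.6176 -0.2382  0.0626] [ 0.607 -0.248  0.041] [ 0.622 -0.234  0.083]
top tine front 16 [ 0.5894 -0.1459  0.07  ] [ 0.586 -0.153  0.041] [ 0.597 -0.143  0.077]
top tine back 15 [ 0.5892 -0.2344  0.068 ] [ 0.586 -0.242  0.04 ] [ 0.594 -0.232  0.079]
top jaw front 37 [ 0.6153 -0.1467  0.0675] [ 0.606 -0.153  0.04 ] [ 0.624 -0.143  0.082]
top jaw back 37 [ 0.615  -0.2361  0.0673] [ 0.603 -0.243  0.04 ] [ 0.623 -0.232  0.082]
```

jog_arm --pt "0 -3 -25 -0.007 10" --pt "0 -5 -45 0 10" --pt "0 -5 -45 0 10" --pt "0 -5 -45 0 10" --pt "0 -5 -45 0 10" --pt "0 -5 -45 0 10" --pt "0 -5 -45 0 10" --pt "0 -5 -45 0 10" --pt "0 -5 -45 0 10" --pt "0 -5 -45 0 10" --pt "0 -4 -45 0 10" --pt "0 0 -40 0 10"

```text
clock: 6.45
eef_pos: [0.6047, -0.1892, 0.1593]
tool_rot: [0.5, -0.5, -0.5, -0.5]
wrist_force: [1.2, 0.7, -0.2]
gripper_width: 0.212
```

jog_arm --pt "0 0 -5 0 10" --pt "0 0 0 0 10" --pt "0 0 0 0 10"

```text
clock: 6.75
eef_pos: [0.6044, -0.1911, 0.1592]
tool_rot: [-0.5, 0.499, 0.501, 0.5]
wrist_force: [-0.2, 0.2, 0.1]
gripper_width: 0.213
```

```bash
python3 - <<'E'
from h import *
go([.603,-.193,.085],180)
E
```

```text
t6.8 pos [ 0.6044 -0.1911  0.1592] yawy -179.89 j [-0.44  0.44  0.05  1.18  0.   -2.01] F [-0.2  0.2  0.1] w 0.213 toolx [-0.     0.001 -1.   ]
 shift [74.2  1.4 -1.9] twist 0.002 j6 end?
```

jog_arm --pt "20 1 -2 0.002 10" --pt "25 0 0 0 10" --pt "18 0 0 0 10" --pt "5 0 0 0 10" --pt "0 0 0 0 10" --pt "0 0 0 0 10"

```text
clock: 7.35
eef_pos: [0.6042, -0.1934, 0.0924]
tool_rot: [0.501, -0.5, -0.5, -0.5]
wrist_force: [-0.3, -0.1, 0.4]
gripper_width: 0.215
```

```bash
python3 - <<'E'
from h import *
go([.603,-.193,.085],180)
p,d=imaging.capture("scene"); q,_=imaging.capture("top")
r=lambda im,a,b,c,d:cv2.resize(im[c:d,a:b],(400,400),interpolation=cv2.INTER_CUBIC)
cv2.imwrite("pics/s4.png",np.hstack([r(p,205,305,140,240),r(q,360,460,130,230)]))
E
```

```text
t7.3 pos [ 0.6042 -0.1934  0.0924] yawy -179.93 j [-0.44  0.48 -0.06  1.03  0.   -2.01] F [-0.3 -0.1  0.4] w 0.215 toolx [ 0.001 -0.001 -1.   ]
 shift [7.4 1.2 0.4] twist 0.0012 j6 end?
```

View pics/s4.png

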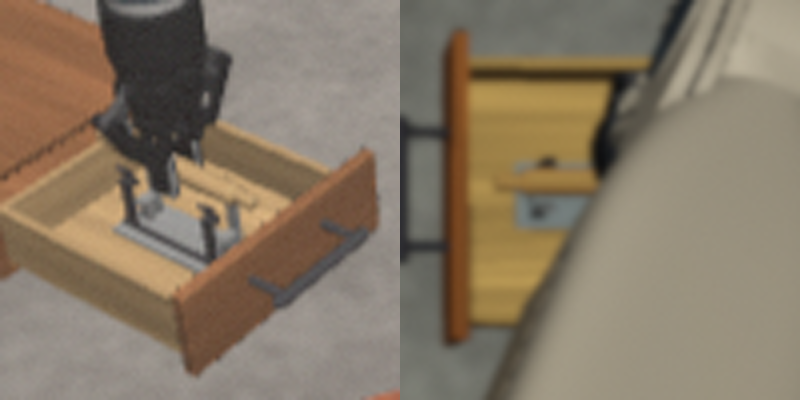

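The pin hangs level over the clip, between the jaw (dark, near (547,162) right panel) and the tines ((540,210)). Lowering it into the mouth.

jog_arm --pt "8 1 0 0 10" --pt "7 0 0 0 10" --pt "6 0 0 0 10" --pt "0 0 0 0 10" --pt "0 0 0 0 10"

```text
clock: 7.95
eef_pos: [0.6028, -0.1941, 0.0702]
tool_rot: [0.5, -0.5, -0.5, -0.5]
wrist_force: [0.9, -0.2, 2.8]
gripper_width: 0.211
```

jog_arm --pt "4 0 0 0 10" --pt "4 0 0 0 10" --pt "0 0 0 0 10"

```text
clock: 8.25
eef_pos: [0.6028, -0.1943, 0.0624]
tool_rot: [0.5, -0.5, -0.5, -0.5]
wrist_force: [0.4, -1.7, 2.3]
gripper_width: 0.213
```

jog_arm --pt "4 0 0 0 10" --pt "3 0 0 0 10" --pt "3 0 0 0 10" --pt "0 0 0 0 10"

```text
clock: 8.65
eef_pos: [0.6029, -0.1941, 0.0521]
tool_rot: [0.5, -0.5, -0.5, -0.5]
wrist_force: [2.6, -1.8, 1.1]
gripper_width: 0.213
```

jog_arm --pt "2 0 0 0 10" --pt "2 0 0 0 10" --pt "0 0 0 0 10"

```text
clock: 8.95
eef_pos: [0.603, -0.1944, 0.0516]
tool_rot: [0.501, -0.5, -0.499, -0.5]
wrist_force: [-8.2, 1.3, 30.5]
gripper_width: 0.212
```

A hard stop with 30 N at TCP z 0.0516 puts the axis at about 0.048, which is the seat height. I'll ease the force off and look.

jog_arm --pt "-2 0 0 0 10" --pt "0 0 0 0 10"

```text
clock: 9.15
eef_pos: [0.603, -0.1944, 0.0518]
tool_rot: [0.501, -0.5, -0.499, -0.5]
wrist_force: [-2.9, -0.1, 15.4]
gripper_width: 0.213
```

```bash
python3 - <<'E'
from h import *
go([.603,-.194,.051],180)
p,d=imaging.capture("scene")
cv2.imwrite("pics/s5.png",cv2.resize(p[160:225,205:290],None,fx=8,fy=8,interpolation=cv2.INTER_CUBIC))
E
```

```text
t9.2 pos [ 0.603  -0.1944  0.0518] yawy -179.99 j [-0.44  0.51 -0.11  0.94 -0.   -2.02] F [-2.9 -0.1 15.4] w 0.213 toolx [ 0.002 -0.001 -1.   ]
 shift [ 0.8 -0.   0.4] twist 0.0002 j6 end?
```

View pics/s5.png

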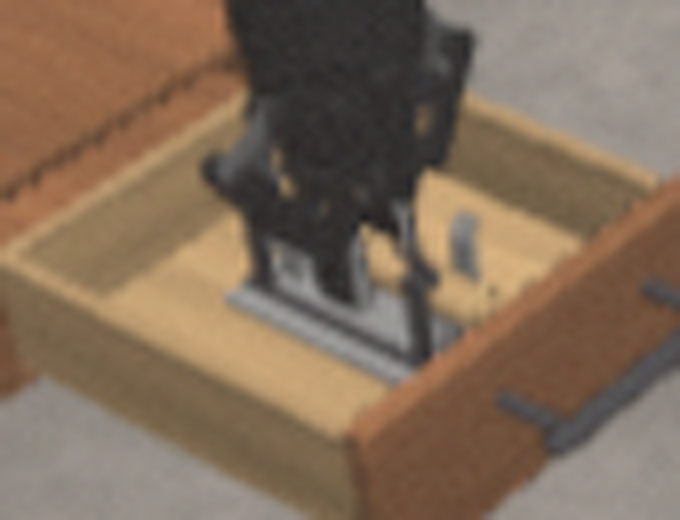

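The pin is down in the forks, with the jaw prong (dark, (420,280)) upright. Releasing and lifting.

jog_arm --pt "0 0 0 0 45" --pt "0 0 0 0 45" --pt "0 0 0 0 45" --pt "0 0 0 0 45" --pt "0 0 0 0 45" --pt "-10 0 0 0 45" --pt "-20 0 0 0 45" --pt "-30 0 0 0 45" --pt "-30 0 0 0 45" --pt "-20 0 0 0 45" --pt "0 0 0 0 45" --pt "0 0 0 0 45"

```text
clock: 10.4
eef_pos: [0.6026, -0.1939, 0.1608]
tool_rot: [0.5, -0.5, -0.5, -0.5]
wrist_force: [0.0, -0.3, -1.3]
gripper_width: 0.524
```

jog_arm --pt "0 0 25 0 10" --pt "0 0 40 0 0" --pt "0 0 45 0 0" --pt "0 0 45 0 0" --pt "0 0 25 0 0" --pt "0 0 10 0 0" --pt "0 0 0 0 0"

```text
clock: 11.1
eef_pos: [0.6021, -0.0029, 0.1595]
tool_rot: [-0.5, 0.5, 0.501, 0.499]
wrist_force: [-0.1, -0.8, 0.5]
gripper_width: 0.004
```

```bash
python3 - <<'E'
from h import *
go([.603,-.012,.062],180)
p,d=imaging.capture("scene"); q,dt=imaging.capture("top")
r=lambda im,a,b,c,d:cv2.resize(im[c:d,a:b],(400,400),interpolation=cv2.INTER_CUBIC)
cv2.imwrite("pics/s6.png",np.hstack([r(p,205,295,150,240),r(q,370,450,140,220)]))
for n,dd in(("scene",d),("top",dt)):
    uv,P=cloud(n,dd)
    for y in(-.264,-.24,-.22,-.195,-.17,-.15,-.12):
        k=(abs(P[:,1]-y)<.005)&(abs(P[:,0]-.603)<.004)&(P[:,2]>.02)
        if k.any(): print(n,y,"ztop %.4f"%np.percentile(P[k,2],90))
    k=(abs(P[:,0]-.603)<.04)&(abs(P[:,1]+.015)<.06)&(P[:,2]>.045)&(P[:,2]<.075)&(P[:,1]<-.03)
    print(n,"bar y",P[k,1].min(),P[k,1].max() if k.any() else 0)
    for y in(-.149,-.239):
        k=(abs(P[:,1]-y)<.012)&(P[:,0]>.603)&(P[:,0]<.64)&(P[:,2]>.062)&(P[:,2]<.09); print(n,"prong",y,k.sum(),P[k].min(0).round(4),P[k].max(0).round(4))
E
```

```text
t11.1 pos [ 0.6021 -0.0029  0.1595] yawy -179.87 j [-0.14  0.39 -0.03  1.15 -0.   -1.72] F [-0.1 -0.8  0.5] w 0.004 toolx [-0.001  0.    -1.   ]
 shift [97.5 -1.  -9.2] twist 0.0023 j6 end?
scene -0.264 ztop 0.0564
scene -0.24 ztop 0.0597
scene -0.22 ztop 0.0598
scene -0.195 ztop 0.0600
scene -0.17 ztop 0.0587
scene -0.15 ztop 0.0598
scene -0.12 ztop 0.0567
scene bar y -0.07424709911845025 -0.03961324846328275
scene prong -0.149 21 [ 0.6096 -0.1565  0.063 ] [ 0.6213 -0.1446  0.0833]
scene prong -0.239 21 [ 0.6037 -0.2469  0.0621] [ 0.6222 -0.2339  0.0825]
top -0.264 ztop 0.0555
top -0.24 ztop 0.0610
top -0.22 ztop 0.0611
top -0.195 ztop 0.0610
top -0.17 ztop 0.0579
top -0.15 ztop 0.0588
top -0.12 ztop 0.0559Traceback (most recent call last):
  File "<stdin>", line 12, in <module>
    return umr_minimum(a, axis, None, out, keepdims, initial, where)
ValueError: zero-size array to reduction operation minimum which has no identity
```

View pics/s6.png

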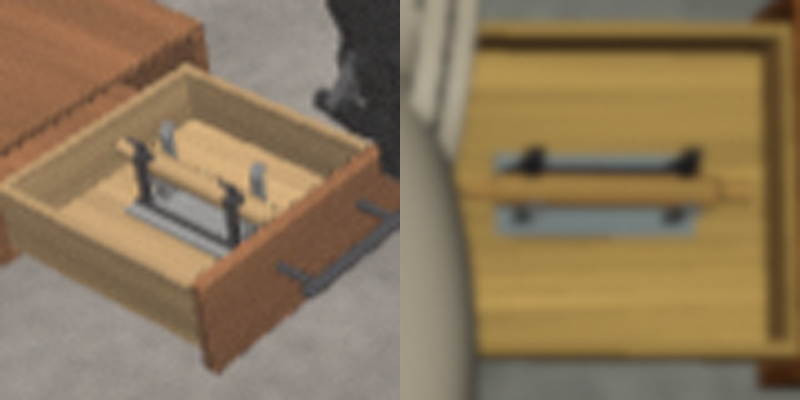

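The pin lies level in both forks. Its top reads 0.059–0.061 with the cameras' usual +2 mm bias, against 0.058 expected. The jaw prongs ((535,160) and (688,160), right panel) are back at their closed position, with the same x as before. Now to shut the drawer.

jog_arm --pt "25 -1 0 0.002 0" --pt "30 0 0 0 0" --pt "25 0 0 0 0" --pt "15 0 0 0 0" --pt "2 0 0 0 0" --pt "0 0 -15 0 0" --pt "0 0 -10 0 0" --pt "0 0 -10 0 0" --pt "0 0 -10 0 0" --pt "0 0 0 0 0"

```text
clock: 12.2
eef_pos: [0.6037, -0.0508, 0.0638]
tool_rot: [-0.5, 0.501, 0.499, 0.501]
wrist_force: [-0.2, 0.3, -0.2]
gripper_width: 0.003
```

jog_arm --pt "0 0 -15 0 0" --pt "0 0 -15 0 0" --pt "0 0 -15 0 0" --pt "0 0 -15 0 0" --pt "0 0 -15 0 0" --pt "0 0 -15 0 0" --pt "0 0 -15 0 0" --pt "0 0 -15 0 0" --pt "0 0 -10 0 0" --pt "0 0 0 0 0"

```text
clock: 13.2
eef_pos: [0.6031, -0.1808, 0.063]
tool_rot: [-0.499, 0.501, 0.499, 0.501]
wrist_force: [0.9, 0.0, -0.6]
gripper_width: 0.004
```

```bash
python3 - <<'E'
from h import *
go([.603,-.26,.062],180)
d=np.load("top0.npy"); uv,P=cloud("top",d)
k=(P[:,2]>.09)&(P[:,2]<.1)&(abs(P[:,0]-.603)<.1)&(P[:,1]<-.2); print("chest y",np.percentile(P[k,1],[0.2,99.8]))
p,d=imaging.capture("scene"); uv,P=cloud("scene",d)
k=(P[:,2]>.078)&(P[:,2]<.09)&((abs(P[:,0]-.52)<.02)|(abs(P[:,0]-.68)<.02))&(P[:,1]<0)&(P[:,1]>-.29); print("panel y",np.percentile(P[k,1],[2,50,98]))
E
```

```text
t13.2 pos [ 0.6031 -0.1808  0.063 ] yawy 179.80 j [-0.42  0.5  -0.11  0.96 -0.   -1.99] F [ 0.9  0.  -0.6] w 0.004 toolx [-0.    -0.001 -1.   ]
 shift [  1.1  -0.2 -79.2] twist -0.0035 j6 end?
chest y [-0.54409706 -0.29347956]
panel y [-0.24544585 -0.23664219 -0.23248675]
```

jog_arm --pt "0 0 -15 0 0" --pt "0 0 -15 0 0" --pt "0 0 -8 0 0" --pt "0 0 -4 0 0" --pt "0 0 -4 0 0"

```text
clock: 13.75
eef_pos: [0.603, -0.2251, 0.0631]
tool_rot: [-0.499, 0.5, 0.5, 0.5]
wrist_force: [-1.3, 4.0, -0.6]
gripper_width: -0.001
```

jog_arm --pt "0 0 -2 0 0" --pt "0 0 -2 0 0"

```text
clock: 13.95
eef_pos: [0.603, -0.2288, 0.0631]
tool_rot: [-0.499, 0.5, 0.5, 0.5]
wrist_force: [-1.7, 3.5, -2.0]
gripper_width: 0.001
```

jog_arm --pt "0 0 -2 0 0" --pt "0 0 -2 0 0"

```text
clock: 14.15
eef_pos: [0.603, -0.2328, 0.0632]
tool_rot: [-0.5, 0.5, 0.5, 0.5]
wrist_force: [-1.7, 2.5, -1.4]
gripper_width: -0.002
```

jog_arm --pt "0 0 -1.5 0 0" --pt "0 0 -1.5 0 0"

```text
clock: 14.35
eef_pos: [0.603, -0.2335, 0.0632]
tool_rot: [-0.499, 0.499, 0.501, 0.501]
wrist_force: [-0.5, 18.5, 3.0]
gripper_width: -0.003
```

jog_arm --pt "0 0 -1.5 0 0" --pt "0 0 0 0 0"

```text
clock: 14.55
eef_pos: [0.603, -0.2336, 0.0632]
tool_rot: [-0.499, 0.498, 0.502, 0.501]
wrist_force: [-0.0, 21.2, 2.2]
gripper_width: 0.003
```

jog_arm --pt "0 0 5 0 0" --pt "0 0 15 0 0" --pt "0 0 30 0 0" --pt "0 0 40 0 0" --pt "-30 0 30 0 0" --pt "-40 0 0 0 0" --pt "-30 0 0 0 0" --pt "-20 0 0 0 0" --pt "0 0 40 0 0" --pt "0 0 40 0 0" --pt "0 0 40 0 0" --pt "0 0 0 0 0"

```text
clock: 15.75
eef_pos: [0.6033, 0.0069, 0.1839]
tool_rot: [0.501, -0.499, -0.5, -0.5]
wrist_force: [-0.3, -0.0, -0.1]
gripper_width: -0.0
```

```bash
python3 - <<'E'
from h import *
go([.603,-.012,.2],180)
p,d=imaging.capture("scene"); q,dt=imaging.capture("top")
cv2.imwrite("pics/end.png",np.vstack([q[:300],p[60:340]]))
for n,dd in(("scene",d),("top",dt)):
    uv,P=cloud(n,dd)
    k=(P[:,2]>.076)&(P[:,2]<.089)&(abs(P[:,0]-.603)<.1)&(P[:,1]<-.2)&(P[:,1]>-.32); print(n,"panel y",np.percentile(P[k,1],[2,50,98]))
    k=(P[:,2]>.092)&(P[:,2]<.1)&(abs(P[:,0]-.603)<.1)&(P[:,1]<-.2); print(n,"chest front y",np.percentile(P[k,1],99.5))
E
```

```text
t15.8 pos [0.6033 0.0069 0.1839] yawy -179.87 j [-0.13  0.37  0.01  1.21  0.   -1.7 ] F [-0.3 -0.  -0.1] w -0.000 toolx [ 0.001  0.    -1.   ]
 shift [-16.1   0.3 -18.9] twist 0.0023 j6 end?
scene panel y [-0.29900579 -0.28641134 -0.28195031]
scene chest front y -0.29426436696172187
top panel y [-0.29465086 -0.28680983 -0.28089415]
top chest front y -0.294010185837844
```

View pics/end.png

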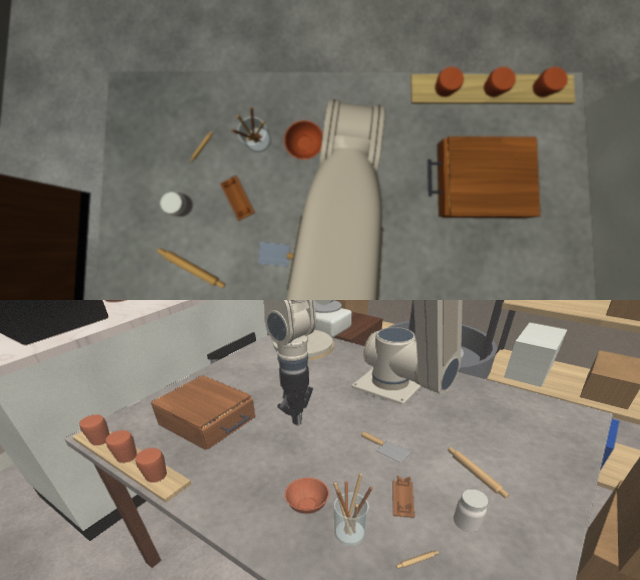

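The drawer is flush: the panel spans y -0.282 to -0.294 and the chest front is at -0.294. The rest is empty, and the bowl, jars and spatula are where they were. The robot is clear.

```bash
python3 -c "
from rig import bot; print(bot.finish_job())"
```

```text
the job is handed in; nothing more can be done
None
```

The rolling pin is in the drawer's spring clip and the drawer is shut; I handed the job in at about 16 s. I took the middle-sized pin from its rest, pressed it into the clip to a hard stop at about 30 N, and let go. Then I pushed the drawer shut by its handle with closed fingers, to a firm stop at about 21 N.

**Pin and clip:** after release the pin lay level. Its top measured 59–61 mm against the expected 58 mm, which fits the roughly 2 mm camera bias I saw elsewhere. The jaw prongs were back at their closed position in the scene camera. The top-camera jaw check did not run because the script errored, but the top picture agreed. I could not see the pin again once the drawer was shut.

**Drawer and bystanders:** the drawer panel is flush with the chest front, at about y = -0.294 m in both cameras. The bowl and both jars are where they were. So is the spatula, which the arm partly hid in the last top view. The arm ended clear and touched nothing.

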